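# Hold a new drawer front against its spice drawer for screwing

## Task

Pick up the wider of the two cream drawer fronts and hold it, knob outwards, flat against the front of the little spice drawer so that I can screw it on from inside: centred on the drawer box from side to side, upright and level, its lower edge level with the underside of the drawer box and so clear of the worktop. The drawer sits on a spring, so ease the front up to it and press it back with a steady push of about 9 newtons (roughly half of its sprung travel), never slamming it or running it hard into its stop; keep that up for three seconds and finish while still holding and pushing, do not let go. Leave the narrower front, the spice jar and the mug where they are.

Things in the scene. Friction and masses are not known exactly. Their poses are not given: they have to be found in the camera images.
- front: Wider loose drawer front: cream wood panel 18 mm thick (x), 180 wide (y), 100 high (z), about 0.26 kg, standing on its long edge, knob roughly towards the robot. Origin: centre of its underside. x points from knob side to plain back. Dark knob, 26 mm diameter, sticks 24 mm out of the -x face, 42 mm above the lower edge, so the top 45 mm can be pinched across the thickness from above.
- drawer: Open drawer box, bare wood, 150 wide (y), 170 deep (x), 60 mm high, walls 12. Origin: middle of its front face's lower edge, 20 mm above worktop; x points into the unit, the push direction. Slides only along x: starts fully out, 30 mm to a hard stop, spring 0.6 N/mm (9 N at 15 mm, friction under 1 N). The pose moves with it. A front held right has its origin at (-9, 0, 0) mm here, axes parallel.
- unit: Small beech unit carrying the drawer, fixed to the worktop, top taken off: 230 deep (x), 200 wide (y), 90 mm high, walls 12. Origin: on the worktop below the middle of its front edges; x points to its back, away from the robot, yaw up to 0.25 rad. The drawer box, fully out, sticks 40 mm out of it towards the robot (front face at x = -40 mm).
- small_front: The narrower drawer front, for another drawer, to be left alone: same look, thickness and height as the wider one, but only 110 mm wide, 0.17 kg; it too stands loose on the worktop. Origin: centre of its underside.
- jar: Small closed amber spice jar, 42 mm across, 100 mm high, standing on the worktop, to be left alone. Origin: centre of its underside.
- mug: White mug, 80 mm across, 90 mm high, handle at its +y, standing on the worktop, to be left alone. Origin: centre of its underside.
Mind the look-alikes: they are no part of the job. What is shaped like the front but turquoise is not meant.

How it is judged (in metres and radians):
On the way, in this order (a step that is already met when the one before it is completed fails the run):
1. the wider front is held in the fingers, its lower edge off the worktop (height (world z) of front above 0.01 m and contact force between front and the fingers above 2 N), for 0.2 s.
2. the front is pressed squarely and centrally against the drawer with 5 to 13 N for 2 s on end (contact force between front and drawer between 5 and 13 N and x of front in the frame of drawer between -0.016 and 0 m and y of front in the frame of drawer between -0.007 and 0.007 m and z of front in the frame of drawer between -0.007 and 0.007 m and angle between the x axis of front and the x axis of drawer, either way round below 0.08 rad and angle between front's own z axis and vertical below 0.08 rad and contact force between front and the fingers above 2 N), for 2 s.
At the end, for the whole second after the job is handed in: The wider front, at rest in the fingers, lies flat on the drawer box, knob out, pressing with 5 to 13 N; its centre within 7 mm of the drawer's middle and its lower edge within 7 mm of the drawer's underside, turned and tilted under 0.08 rad. The narrower front, jar and mug stand upright (all of step 2 and linear speed of front below 0.01 m/s and angle between each of small_front, jar, mug's own z axis and vertical below 0.15 rad); the arm keeps its last pose, push and grip.
It fails at once if the front is slammed or driven against the drawer with more than 22 N (contact force between front and drawer above 22 N).
It fails at once if the narrower front, the spice jar or the mug is moved by more than 20 mm (distance of any of small_front, jar, mug from where it was at the start of the episode above 0.02 m).
It also fails if it takes over 51 s, if anything falls off the work surface, if the arm or the gripper's body presses on something with over 40 N, if the wrist force passes 120 N, or if a joint passes its speed limit or range.

## Robot

A 7-joint arm with a two-finger parallel gripper is mounted at the origin on the work surface. World frame = base frame: x ahead of the robot, y to its left, z up, the work surface at z = 0. Lengths are in mm, angles in rad, forces in N, time in s.
With the tool pointing down it reaches from about 425 to 875 mm from the base axis. Payload 4.7 kg.
Tool frame: the origin (TCP) lies at the very end of the fingers, on their centre line; the grasp point (between the pads) lies 19 mm behind it (robot.grip_depth is the distance from the TCP to the grasp point, in mm); z points along the fingers, y is the line along which they close (so a half turn about z gives the same grasp; the last joint's range is limited). The gripper opens to 87 mm and grips with 3 to 60 N. Pads are 19 mm wide; open, the fingers measure 117 mm over their backs; the gripper's body (75 mm by 190 mm) begins 51 mm behind the grasp point.
Start: joints at [-1.269, 0.321, -0.07, 1.45, 0.023, 1.371, -0.057], TCP at [184.526, 623.278, 222.587] pointing down, gripper open.
Joint ranges: [-2.86, 2.86], [-0.3, 2.09], [-1.38, 1.24], [0.06, 2.45], [-1.56, 4.7], [0.09, 2.05], [-2.69, 2.69]. Speed limits (rad/s): [2.57, 2.57, 3.14, 3.14, 3.14, 3.14, 3.14].

## Interface

Orientations are given as a rotation vector (axis times angle).
In Python, from plant import monitor, imaging, finish_job, robot gives the robot as it stands. The module is installed in compiled form; this text tells all that it offers.
- The arm moves only by the tool play_rows, never from a script. Its argument "steps" is a list of rows, each an object with "angular": the turn, a rotation vector about the world's x, y, z scaled (see below), a list of three; "travel": the shift along the world's x, y, z scaled (see below), a list of three; "hand": the opening, from 0 (shut) to 1 (fully open). In form: [{"angular": [rx, ry, rz], "travel": [tx, ty, tz], "hand": hand}, ...]. A call has 1 to 12 rows; each row is the pose to reach, as a shift and turn from the pose commanded when the call began, turning the shorter way round; what a row does not reach only later rows make up. The controller multiplies each number of a shift by 30 cm and each number of a turn by 180 degrees. A row lasts 1/8 s, in which the tool goes at most 62.5 mm and 10.7 degrees, less where a joint would pass 70% of its speed; a pose out of reach is approached as far as the arm can. A call with a number of a shift or a turn outside -1 to 1 is refused whole. A call with a gripper value outside its range is refused whole. The fingers move at their own pace and stop on an object; "grip_force" is the grip in N (left out, the last holds). Time passes only in rows, so rows that repeat a pose let the fingers close. It gives the time, the measured TCP pose, the force, the opening and the grip force at its end, in the units of the state.
- monitor.state(): the state, without advancing time (a new reading comes with each control period).
- imaging.grab_frame(name): name is "scene" or "top" or "wrist"; returns a dict with "image" (480x640x3 uint8, red, green, blue), "vertical_fov" (degrees; the focal length in pixels is half the picture's height over the tangent of half this angle, whatever the lens; pixels are square), "cx", "cy" (the principal point, pixels), "R" (3x3) and "t" (3): a world point X has camera coordinates R X + t. Camera axes: x right, y down, z forward; pixel columns grow to the right and rows downward; lengths in mm; the calibration is good to about 2 mm. The wrist camera is an equidistant fisheye: a pixel r from the principal point sees the ray r / f radians off the axis. A picture is of the moment at which its call begins. There is no depth.
- finish_job(): hands the job in; it is judged then, once.
The state is a dict: "time_s": time; "joint_positions": joint angles; "qd": joint speeds; "effort": joint torques, N m; "eef_pos": TCP position; "orientation": TCP orientation; "ft_force": force on the tool from outside, world axes, zero at the start; "torque": the same for the moment, N m; "finger_gap": opening from 0.0 (shut) to 1.0 (fully open); "gripper_force": force on a finger pad.
Only numpy, scipy, OpenCV 4.12 (cv2) and the standard library are available. Lean on these libraries where they do the work, as an engineer would, in place of code of your own. Each camera call takes 0.05 s, during which the arm holds its last target. There are 200 camera calls.

## Working session

There is one attempt and no reset: what is moved stays moved. The work goes in short steps, Python scripts to look and compute and a tool call to move; the robot and the scene stay as the last step left them, time stands still between calls to the robot, and variables do not carry over. Pictures are saved under pics/ and viewed, at most 10 in all, crops included, and the job is handed in when it is done.

Besides the shell and the picture viewer there is one more tool, called as a command line: name --argument value ..., lists and objects as JSON in quotes. play_rows: Moves the arm, as the interface text tells. Shifts and turns lie within -1 to 1; 1 stands for 30 cm of shift or 180 degrees of turn. Its arguments: {"type":"object","properties":{"steps":{"type":"array","items":{"type":"object","properties":{"angular":{"type":"array","items":{"type":"number"}},"travel":{"type":"array","items":{"type":"number"}},"hand":{"type":"number"}}}},"grip_force":{"type":"number"}},"required":["steps"]}

```bash
mkdir -p pics
cat > h.py <<'E'
import numpy as np,cv2,json,pickle
from plant import monitor,imaging,finish_job,robot
def grab(n,f):
    d=imaging.grab_frame(n); cv2.imwrite(f'pics/{f}.png',d['image'][:,:,::-1]); pickle.dump(d,open(f'pics/{f}.pkl','wb')); return d
def load(f): return pickle.load(open(f'pics/{f}.pkl','rb'))
def foc(d): return d['image'].shape[0]/2/np.tan(np.radians(d['vertical_fov'])/2)
def pix2z(d,u,v,z,fish=False):
    f=foc(d); x=(u-d['cx'])/f; y=(v-d['cy'])/f
    if fish:
        r=np.hypot(x,y); ray=np.array([x/r*np.sin(r),y/r*np.sin(r),np.cos(r)])
    else: ray=np.array([x,y,1.])
    R=np.array(d['R']);t=np.array(d['t']); c=-R.T@t; w=R.T@ray
    return c+w*(z-c[2])/w[2]
def proj(d,X):
    c=np.array(d['R'])@np.array(X)+np.array(d['t']); f=foc(d); return d['cx']+f*c[0]/c[2],d['cy']+f*c[1]/c[2]
E
python3 - <<'E'
from h import *
for n in('top','scene'):
    d=grab(n,n+'0'); print(n,d['vertical_fov'],-np.array(d['R']).T@np.array(d['t']))
print(monitor.state())
E
```

```text
top 56.985198988540375 [ 453.39756025   17.89905553 1134.56695597]
scene 50.91568826884288 [1465.19399029 -278.07884582  997.63650712]
{'time_s': 0.1, 'joint_positions': array([-1.2689447 ,  0.32173445, -0.07011339,  1.45156998,  0.02261044,
        1.37082673, -0.05690154]), 'qd': array([ 1.06992803e-04, -3.15833239e-04, -1.18955511e-03, -1.58916900e-03,
       -1.51204812e-04,  2.46964836e-03,  9.56661700e-05]), 'effort': array([-4.15103332e-04, -4.92572057e+01, -4.05846946e-01, -3.13400960e+01,
       -6.43736799e-02,  3.94300232e-02,  6.30687396e-05]), 'eef_pos': array([184.35596315, 622.77195873, 221.57197504]), 'orientation': array([-4.50332055e-01, -3.10899132e+00,  2.73972284e-03]), 'ft_force': array([ 0.2021212 ,  0.29077054, -0.19059989]), 'torque': array([-0.02333072,  0.03847039, -0.03326724]), 'gripper_force': 0.0, 'finger_gap': 1.0001665300345022}
```

View pics/top0.png

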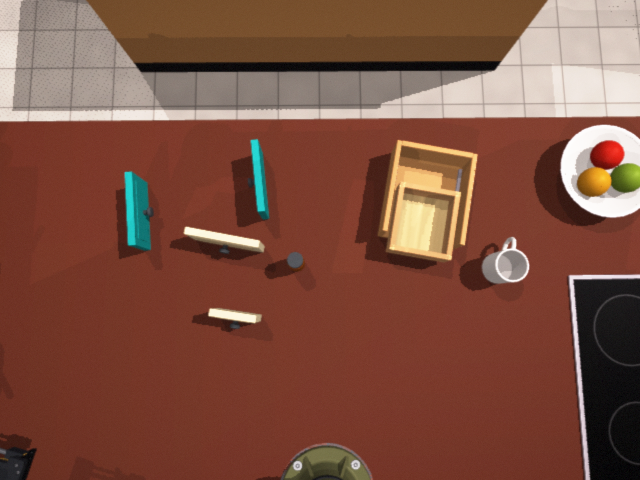

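View pics/scene0.png

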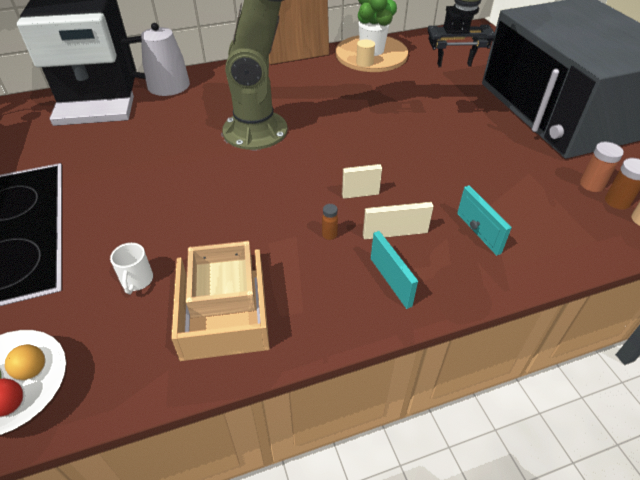

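The top view has two cream panels: the wide one at about (224,240) and the narrow one at about (235,316). There are two turquoise ones at (260,178) and (137,210). The jar is at (295,261), the drawer at (425,222) and the mug at (506,265). The target is the cream panel at (224,240), because it is the wider of the two. I'll enlarge it to confirm.

Run:
```python
from h import *
im=cv2.imread('pics/top0.png')
a=cv2.resize(im[210:290,170:310],None,fx=5.7,fy=5.7,interpolation=cv2.INTER_CUBIC)[:456]
b=cv2.resize(im[130:275,370:490],None,fx=4,fy=4,interpolation=cv2.INTER_CUBIC)
cv2.imwrite('pics/a.png',a);cv2.imwrite('pics/b.png',b)
```

```text
(no output)
```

View pics/a.png

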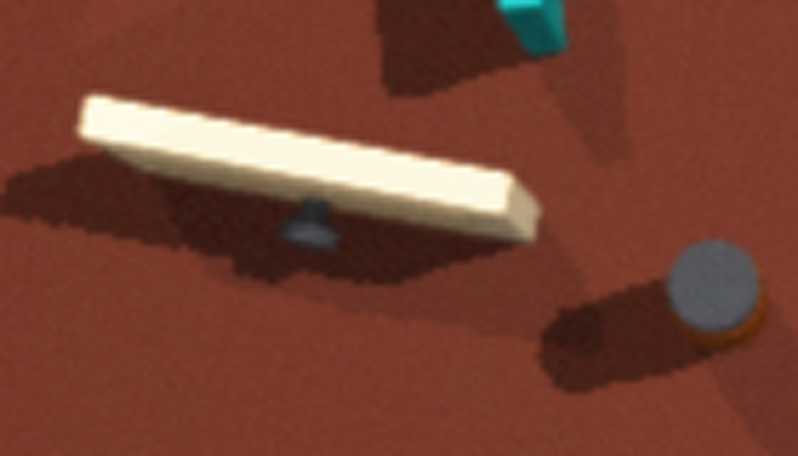

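View pics/b.png

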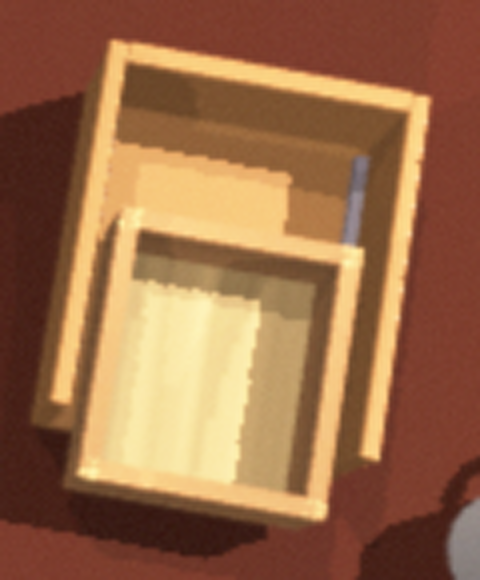

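The crop confirms the cream wide panel, knob towards the robot. Its top corners are at crop pixels (88,96), (80,136), (513,173) and (505,213). In the other crop, the drawer's top rim runs from (80,480) to (325,514) at the front and the unit's back top corners are at (112,40) and (430,97).

```bash
cat >> h.py <<'E'
def cr(p,s,o): return [(p[0]+.5)/s-.5+o[0],(p[1]+.5)/s-.5+o[1]]
E
python3 - <<'E'
from h import *
np.set_printoptions(precision=1,suppress=True)
d=load('top0')
P=[pix2z(d,*cr(p,5.7,(170,210)),100)[:2] for p in[(88,96),(80,136),(513,173),(505,213)]]
bl,fl,br,fr=P;print('front',*P,'w',np.linalg.norm(bl-br),np.linalg.norm(fl-fr),'t',np.linalg.norm(bl-fl),np.linalg.norm(br-fr))
v=(bl+fl-br-fr)/2;print('c',sum(P)/4,'yaw y-axis',np.arctan2(-v[0],v[1]))
Q=[pix2z(d,*cr(p,4,(370,130)),80)[:2] for p in[(80,480),(325,514),(122,212),(362,250)]]
a,b,c,e=Q;print('drawer',*Q,'w',np.linalg.norm(a-b),np.linalg.norm(c-e),'dep',np.linalg.norm(a-c),np.linalg.norm(b-e))
for v in(a-b,c-e):print('yaw',np.arctan2(-v[0],v[1]))
for v in(c-a,e-b):print('yaw',np.arctan2(v[1],v[0]))
U=[pix2z(d,*cr(p,4,(370,130)),90)[:2] for p in[(112,40),(430,97),(50,403),(378,460)]]
a,b,c,e=U;print('unit',*U,'w',np.linalg.norm(a-b),'dep',np.linalg.norm(a-c),np.linalg.norm(b-e))
print(np.arctan2(-(a-b)[0],(a-b)[1]),[np.arctan2(x[1],x[0]) for x in(a-c,b-e)])
j=pix2z(d,295,261,100);m=pix2z(d,505,265,90);n=pix2z(d,235,316,100);print(j,m,n)
E
```

```text
front [640.  328.7] [623.2 331.5] [606.  152.2] [589.3 155.4] w 179.6802581262394 179.3143969165317 t 17.025081818339487 16.98210832437279
c [614.6 241.9] yaw y-axis -0.19041597721719433
drawer [ 582.3 -157.9] [ 560.2 -304.7] [ 747.7 -188.8] [ 722.5 -335.3] w 148.4865805773029 148.64623745472147 dep 168.25741111586908 165.13955165410843
yaw -0.14908969143458162
yaw -0.17011075965741365
yaw -0.18447613305190866
yaw -0.18591296253227302
unit [ 853.7 -184.3] [ 815.8 -378.7] [ 627.7 -139.6] [ 591.3 -335. ] w 198.03016571179546 dep 230.31362233219224 228.674209608947
-0.19242374211141597 [np.float64(-0.19502168048139953), np.float64(-0.19206168823065142)]
[555.2  68.8 100. ] [ 541.5 -430.    90. ] [429.  207.8 100. ]
```

Sizes check out: the front measures 180×17 and the drawer 148 wide, and the two yaw estimates agree at about -0.19. The front is centred at (615,242). The drawer's front face is at about (571,-231).

play_rows --steps '[{"angular": [0,0,-0.059],"travel": [0.18,-0.16,0],"hand": 1},{"angular": [0,0,-0.118],"travel": [0.36,-0.32,0],"hand": 1},{"angular": [0,0,-0.177],"travel": [0.54,-0.48,0],"hand": 1},{"angular": [0,0,-0.235],"travel": [0.717,-0.635,0],"hand": 1},{"angular": [0,0,-0.235],"travel": [0.717,-0.635,0],"hand": 1}]' --grip_force 20

```text
time_s: 0.72
eef_pos: [402.6, 429.3, 222.4]
orientation: [1.549, 2.731, -0.001]
ft_force: [-0.7, 0.6, 0.1]
finger_gap: 0.998
gripper_force: 0.0
```

play_rows --steps '[{"angular": [0,0,-0.059],"travel": [0.18,-0.16,0],"hand": 1},{"angular": [0,0,-0.118],"travel": [0.36,-0.32,0],"hand": 1},{"angular": [0,0,-0.177],"travel": [0.54,-0.48,0],"hand": 1},{"angular": [0,0,-0.234],"travel": [0.717,-0.636,0],"hand": 1},{"angular": [0,0,-0.234],"travel": [0.717,-0.636,0],"hand": 1},{"angular": [0,0,-0.234],"travel": [0.717,-0.636,0],"hand": 1}]'

```text
time_s: 1.48
eef_pos: [616.9, 237.3, 221.7]
orientation: [2.427, 1.99, -0.003]
ft_force: [-0.9, 0.7, 0.6]
finger_gap: 0.997
gripper_force: 0.0
```

Run:
```python
from h import *
d=grab('wrist','w1');s=monitor.state();print(s['time_s'],s['eef_pos'],s['orientation'],s['joint_positions'],s['ft_force'],d['vertical_fov'],d['cx'],d['cy'])
```

```text
1.525 [615.17240406 240.28967696 221.75875687] [ 2.42555094e+00  1.99635655e+00 -2.41613013e-03] [-0.72576269  0.35707051  0.41041407  1.43694804 -0.14189519  1.37835835
 -0.50465951] [-0.11803948  0.13440618 -1.18776375] 65.70646984690485 321.7090102284503 235.7292661516169
```

View pics/w1.png

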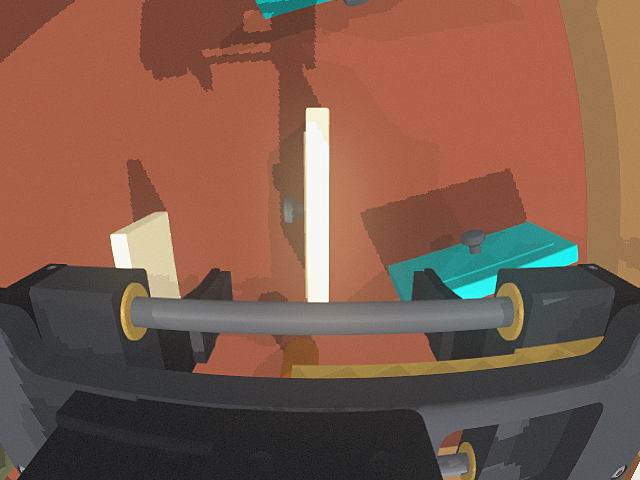

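The wrist view shows the cream front's top edge, x from 306 to 329, with its far end at y≈108. It runs parallel to the pads, with the knob at (292,210) on the left. I'll check this against the top-camera estimate.

Run:
```python
from h import *
d=load('w1')
A=[pix2z(d,u,v,100,True)[:2] for u,v in((306,108),(329.5,108),(304.5,300),(329,300))]
print(*A); e=(A[0]+A[1])/2;n=(A[2]+A[3])/2;v=e-n
yw=np.arctan2(-v[0],v[1]);print('yaw',yw,'end',e,'c',e-90*v/np.linalg.norm(v))
for a in(A[0]-A[2],A[1]-A[3]):print(np.arctan2(-a[0],a[1]))
k=pix2z(d,292,210,42,True);print('knob',k)
```

```text
[623.04110896 331.75545934] [640.41214033 328.25139786] [590.03984427 179.56728175] [610.25506523 175.56992691]
yaw -0.20427545454573975 end [631.72662464 330.0034286 ] c [613.46942873 241.87468869]
-0.21353909412410793
-0.1950062241142822
knob [589.65405641 246.42693751  42.        ]
```

play_rows --steps '[{"angular": [0,0,0],"travel": [0,0,-0.18],"hand": 1},{"angular": [0,0,0],"travel": [0,0,-0.35],"hand": 1},{"angular": [0,0,0],"travel": [0,0,-0.47],"hand": 1},{"angular": [0,0,0],"travel": [0,0,-0.523],"hand": 1},{"angular": [0,0,0],"travel": [0,0,-0.523],"hand": 1},{"angular": [0,0,0],"travel": [0,0,-0.523],"hand": 1}]'

```text
time_s: 2.28
eef_pos: [615.8, 242.9, 67.7]
orientation: [2.421, 2.001, 0.005]
ft_force: [-0.5, -0.5, 0.7]
finger_gap: 1.0
gripper_force: 0.0
```

play_rows --steps '[{"angular": [0,0,0],"travel": [0,0,0],"hand": 0.35},{"angular": [0,0,0],"travel": [0,0,0],"hand": 0.28},{"angular": [0,0,0],"travel": [0,0,0],"hand": 0.24},{"angular": [0,0,0],"travel": [0,0,0],"hand": 0.2},{"angular": [0,0,0],"travel": [0,0,0],"hand": 0.1},{"angular": [0,0,0],"travel": [0,0,0],"hand": 0},{"angular": [0,0,0],"travel": [0,0,0],"hand": 0},{"angular": [0,0,0],"travel": [0,0,0],"hand": 0}]' --grip_force 20

```text
time_s: 3.28
eef_pos: [614.7, 241.9, 65.6]
orientation: [2.422, 2.0, -0.0]
ft_force: [-0.1, -0.1, -0.2]
finger_gap: 0.206
gripper_force: 20.0
```

play_rows --steps '[{"angular": [0,0,0],"travel": [0,0,0],"hand": 0},{"angular": [0,0,0],"travel": [0,0,0],"hand": 0},{"angular": [0,0,0],"travel": [0,0,0.03],"hand": 0},{"angular": [0,0,0],"travel": [0,0,0.1],"hand": 0},{"angular": [0,0,0],"travel": [0,0,0.2],"hand": 0},{"angular": [0,0,0],"travel": [0,0,0.3],"hand": 0},{"angular": [0,0,0],"travel": [0,0,0.4],"hand": 0},{"angular": [0,0,0],"travel": [0,0,0.45],"hand": 0},{"angular": [0,0,0],"travel": [0,0,0.45],"hand": 0},{"angular": [0,0,0],"travel": [0,0,0.45],"hand": 0},{"angular": [0,0,0],"travel": [0,0,0.45],"hand": 0}]' --grip_force 55

```text
time_s: 4.65
eef_pos: [613.9, 241.7, 199.1]
orientation: [-2.422, -2.0, 0.004]
ft_force: [-0.5, 0.6, -2.8]
finger_gap: 0.2
gripper_force: 55.0
```

Run:
```python
from h import *
d=grab('wrist','w2');grab('top','t2');s=monitor.state();print(s['time_s'],s['eef_pos'],s['orientation'],s['ft_force'],s['torque'],s['finger_gap'],s['gripper_force'])
```

```text
4.75 [614.2232064  241.80331406 199.5310834 ] [-2.42238174 -2.00000725  0.0029088 ] [ 0.34256801 -0.13716692 -1.64041169] [-0.10488981  0.05583614  0.00283831] 0.2055536450632317 54.97313054278493
```

View pics/w2.png

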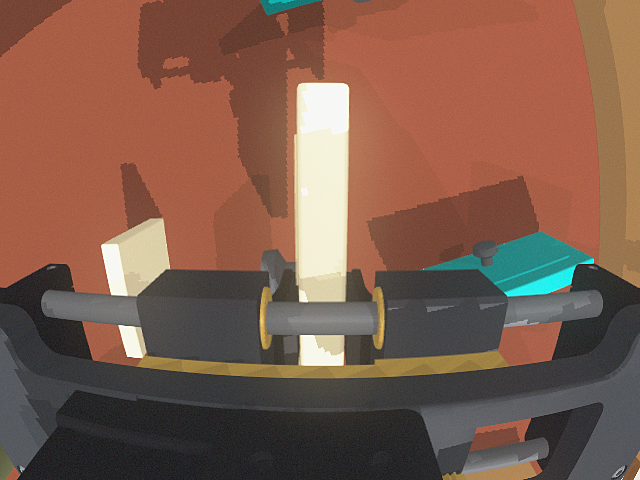

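play_rows --steps '[{"angular": [0,0,0],"travel": [-0.01,-0.05,0],"hand": 0},{"angular": [0,0,0],"travel": [-0.04,-0.17,0],"hand": 0},{"angular": [0,0,0],"travel": [-0.08,-0.32,0],"hand": 0},{"angular": [0,0,0],"travel": [-0.11,-0.47,0],"hand": 0},{"angular": [0,0,0],"travel": [-0.15,-0.62,0],"hand": 0},{"angular": [0,0,0],"travel": [-0.185,-0.767,0],"hand": 0}]'

```text
time_s: 5.5
eef_pos: [558.1, 8.9, 200.8]
orientation: [2.424, 1.998, 0.0]
ft_force: [-0.0, -0.1, -3.3]
finger_gap: 0.203
gripper_force: 55.0
```

play_rows --steps '[{"angular": [0,0,0],"travel": [-0.04,-0.15,0],"hand": 0},{"angular": [0,0,0],"travel": [-0.08,-0.3,0],"hand": 0},{"angular": [0,0,0],"travel": [-0.12,-0.45,0],"hand": 0},{"angular": [0,0,0],"travel": [-0.15,-0.6,0],"hand": 0},{"angular": [0,0,0],"travel": [-0.18,-0.72,0],"hand": 0},{"angular": [0,0,0],"travel": [-0.187,-0.767,0],"hand": 0},{"angular": [0,0,0],"travel": [-0.187,-0.767,0],"hand": 0},{"angular": [0,0,0],"travel": [-0.187,-0.767,-0.1],"hand": 0},{"angular": [0,0,0],"travel": [-0.187,-0.767,-0.2],"hand": 0},{"angular": [0,0,0],"travel": [-0.187,-0.767,-0.3],"hand": 0},{"angular": [0,0,0],"travel": [-0.187,-0.767,-0.383],"hand": 0},{"angular": [0,0,0],"travel": [-0.187,-0.767,-0.383],"hand": 0}]'

```text
time_s: 7.0
eef_pos: [502.1, -215.3, 83.7]
orientation: [-2.416, -2.001, 0.004]
ft_force: [-0.8, 0.2, -3.2]
finger_gap: 0.2
gripper_force: 55.0
```

play_rows --steps '[{"angular": [0,0,0],"travel": [0,0,0],"hand": 0},{"angular": [0,0,0],"travel": [0,0,0],"hand": 0},{"angular": [0,0,0],"travel": [0,0,0],"hand": 0}]'

```text
time_s: 7.38
eef_pos: [503.8, -218.2, 86.7]
orientation: [2.421, 2.0, 0.002]
ft_force: [0.0, 1.0, -2.4]
finger_gap: 0.203
gripper_force: 55.0
```

Run:
```python
from h import *
d=grab('top','t3');grab('scene','s3');s=monitor.state();print(s['time_s'],s['eef_pos'],s['orientation'],s['joint_positions'],s['ft_force'],s['torque'],s['finger_gap'],s['gripper_force'])
im=cv2.imread('pics/t3.png');cv2.imwrite('pics/c3.png',cv2.resize(im[170:310,350:500],None,fx=4,fy=4,interpolation=cv2.INTER_CUBIC))
```

```text
7.475 [ 503.45901493 -218.28143599   86.33944109] [2.42202572e+00 1.99971878e+00 1.28512514e-03] [-0.24474133  0.25344189  0.68794025  1.88721627 -0.18369033  1.06310617
  0.32680409] [ 0.50541281  0.04731406 -3.07120328] [-0.13746849  0.05980582  0.02978785] 0.19908011986092336 54.97343801893294
```

View pics/c3.png

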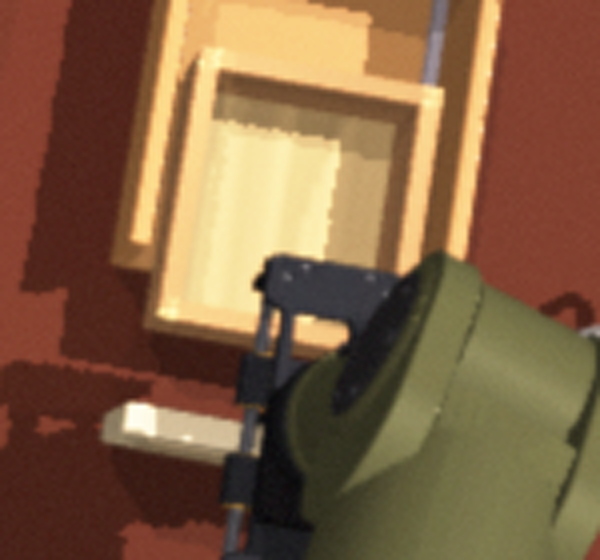

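The crop shows the front's left end, top corners at about (129,402) and (122,433). The drawer's front-left rim corner is at about (158,318). I'll compare both with the model.

Run:
```python
from h import *
d=load('t3'); y=-.190; ex=np.array([np.cos(y),np.sin(y)]);ey=np.array([-np.sin(y),np.cos(y)])
s=np.array([503.5,-218.3])
for x,w,z in((9,90,120.7),(-9,90,120.7),(-9,90,20.7)):
    u,v=proj(d,[*(s+x*ex+w*ey),z]);print('front corner',(u-350+.5)*4-.5,(v-170+.5)*4-.5)
for D in((571,-231),):
  for x,w,z in((0,75,80),(0,-75,80),(170,75,80),(170,-75,80),(0,75,20)):
    u,v=proj(d,[*(np.array(D)+x*ex+w*ey),z]);print('drawer',x,w,z,(u-350+.5)*4-.5,(v-170+.5)*4-.5)
```

```text
front corner 128.6960853220828 403.1665965288521
front corner 123.65023176586374 433.9844361591938
front corner 101.05628838339976 443.35464769133
drawer 0 75 80 158.94368671856773 315.2913882741219
drawer 0 -75 80 405.1248115481983 359.65006437934903
drawer 170 75 80 202.88644214182614 45.01466754750709
drawer 170 -75 80 444.325747205846 88.01149435314801
drawer 0 75 20 143.6414258093605 327.14773326133627
```

play_rows --steps '[{"angular": [0,0,0],"travel": [0.02,-0.004,0],"hand": 0},{"angular": [0,0,0],"travel": [0.05,-0.0096,0],"hand": 0},{"angular": [0,0,0],"travel": [0.08,-0.0154,0],"hand": 0},{"angular": [0,0,0],"travel": [0.11,-0.0212,0],"hand": 0},{"angular": [0,0,0],"travel": [0.135,-0.026,0],"hand": 0},{"angular": [0,0,0],"travel": [0.15,-0.0289,0],"hand": 0},{"angular": [0,0,0],"travel": [0.16,-0.0308,0],"hand": 0},{"angular": [0,0,0],"travel": [0.165,-0.0318,0],"hand": 0},{"angular": [0,0,0],"travel": [0.17,-0.0327,0],"hand": 0},{"angular": [0,0,0],"travel": [0.17,-0.0327,0],"hand": 0},{"angular": [0,0,0],"travel": [0.17,-0.0327,0],"hand": 0},{"angular": [0,0,0],"travel": [0.17,-0.0327,0],"hand": 0}]'

```text
time_s: 8.98
eef_pos: [554.0, -228.0, 85.8]
orientation: [-2.423, -2.0, -0.0]
ft_force: [0.5, -0.3, -2.9]
finger_gap: 0.205
gripper_force: 55.0
```

```bash
cat > st.py <<'E'
from h import *
F=[];P=[]
for i in range(6):
    s=monitor.state();F.append(s['ft_force']);P.append(s['eef_pos'])
    imaging.grab_frame('top')
F=np.mean(F,0);P=np.mean(P,0);e=np.array([.982,-.189,0])
print('t',s['time_s'],'P',P.round(1),'F',F.round(2),'push',-F@e,'prog',(P-[571,-231,0])@e+9,'o',s['orientation'].round(3),'gap',s['finger_gap'])
E
python3 st.py
```

```text
t 9.225 P [ 554.1 -228.    85.8] F [ 0.13  0.21 -2.88] push -0.08701216610726209 prog -8.179916437814953 o [2.423 2.    0.   ] gap 0.198328533186423
```

play_rows --steps '[{"angular": [0,0,0],"travel": [0.004,-0.0008,0],"hand": 0},{"angular": [0,0,0],"travel": [0.008,-0.0016,0],"hand": 0},{"angular": [0,0,0],"travel": [0.012,-0.0023,0],"hand": 0},{"angular": [0,0,0],"travel": [0.016,-0.0031,0],"hand": 0},{"angular": [0,0,0],"travel": [0.02,-0.0039,0],"hand": 0},{"angular": [0,0,0],"travel": [0.024,-0.0046,0],"hand": 0},{"angular": [0,0,0],"travel": [0.028,-0.0054,0],"hand": 0},{"angular": [0,0,0],"travel": [0.032,-0.0062,0],"hand": 0},{"angular": [0,0,0],"travel": [0.036,-0.007,0],"hand": 0},{"angular": [0,0,0],"travel": [0.04,-0.0077,0],"hand": 0},{"angular": [0,0,0],"travel": [0.04,-0.0077,0],"hand": 0},{"angular": [0,0,0],"travel": [0.04,-0.0077,0],"hand": 0}]'

```text
time_s: 10.78
eef_pos: [565.8, -230.3, 85.7]
orientation: [-2.422, -2.0, 0.001]
ft_force: [-2.6, 0.6, -0.6]
finger_gap: 0.204
gripper_force: 55.0
```

```bash
python3 st.py
```

```text
t 11.025 P [ 565.8 -230.3   85.7] F [-3.1   0.59 -1.44] push 3.1590482344827353 prog 3.8177443475994695 o [-2.422 -2.     0.   ] gap 0.2021952555108349
```

play_rows --steps '[{"angular": [0,0,0],"travel": [0.003,-0.0006,0],"hand": 0},{"angular": [0,0,0],"travel": [0.006,-0.0012,0],"hand": 0},{"angular": [0,0,0],"travel": [0.009,-0.0017,0],"hand": 0},{"angular": [0,0,0],"travel": [0.012,-0.0023,0],"hand": 0},{"angular": [0,0,0],"travel": [0.015,-0.0029,0],"hand": 0},{"angular": [0,0,0],"travel": [0.018,-0.0035,0],"hand": 0},{"angular": [0,0,0],"travel": [0.021,-0.004,0],"hand": 0},{"angular": [0,0,0],"travel": [0.024,-0.0046,0],"hand": 0},{"angular": [0,0,0],"travel": [0.027,-0.0052,0],"hand": 0},{"angular": [0,0,0],"travel": [0.03,-0.0058,0],"hand": 0},{"angular": [0,0,0],"travel": [0.031,-0.006,0],"hand": 0},{"angular": [0,0,0],"travel": [0.031,-0.006,0],"hand": 0}]'

```text
time_s: 12.58
eef_pos: [574.0, -231.9, 85.7]
orientation: [-2.421, -1.998, 0.002]
ft_force: [-7.3, 2.0, 2.2]
finger_gap: 0.2
gripper_force: 55.0
```

```bash
python3 st.py
python3 - <<'E'
from h import *
d=grab('top','t4');d2=grab('scene','s4')
im=cv2.imread('pics/t4.png');a=cv2.resize(im[170:290,370:470],None,fx=4,fy=4,interpolation=cv2.INTER_CUBIC)
im=cv2.imread('pics/s4.png');b=cv2.resize(im[200:320,160:260],None,fx=4,fy=4,interpolation=cv2.INTER_CUBIC)
cv2.imwrite('pics/c4.png',np.hstack([a,b]))
E
```

```text
t 12.825 P [ 574.  -231.9   85.7] F [-7.73  1.78  2.18] push 7.922386643744188 prog 12.135636685674182 o [-2.421e+00 -1.998e+00  2.000e-03] gap 0.20215172985896693
```

View pics/c4.png

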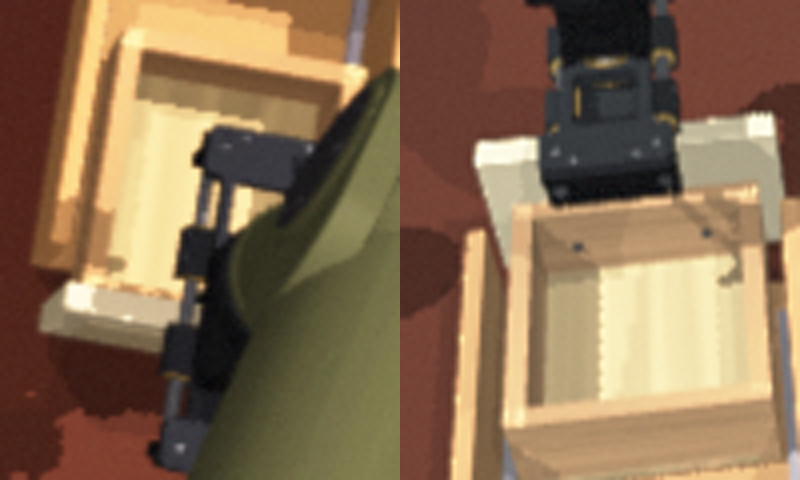

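The front lies across the drawer's front with about equal overhang on both sides. The push is 7.9 N. I'll check the tilt by projecting the panel edges into the scene view.

Run:
```python
from h import *
from scipy.spatial.transform import Rotation as Ro
s=monitor.state();R=Ro.from_rotvec(s['orientation']).as_matrix();print('tool axes',R.round(3).tolist(),s['torque'].round(3))
d=load('s4');p=np.array([574,-231.9,85.7]);q=np.array([*p[:2],104.7])
y=-.19;ex=np.array([np.cos(y),np.sin(y),0]);ey=np.array([-np.sin(y),np.cos(y),0])
im=cv2.imread('pics/s4.png');o=(150,205);k=6
a=cv2.resize(im[o[1]:o[1]+75,o[0]:o[0]+115],None,fx=k,fy=k,interpolation=cv2.INTER_CUBIC)
for th,c in((0,(0,255,0)),(.08,(0,0,255)),(-.08,(255,0,0))):
    T=Ro.from_rotvec(th*ey).as_matrix()
    for x in(9,-9):
     pts=[]
     for w,h in((90,-84.7),(90,15.3),(-90,15.3),(-90,-84.7)):
        u,v=proj(d,q+T@(x*ex+w*ey+h*np.array([0,0,1.])));pts.append([(u-o[0]+.5)*k-.5,(v-o[1]+.5)*k-.5])
     if x==9 or th==0: cv2.polylines(a,[np.int32(np.round(pts))],True,c,1)
cv2.imwrite('pics/c5.png',a)
```

```text
tool axes [[0.189, 0.982, -0.003], [0.982, -0.189, 0.001], [0.001, -0.003, -1.0]] [0.308 1.847 0.091]
```

View pics/c5.png

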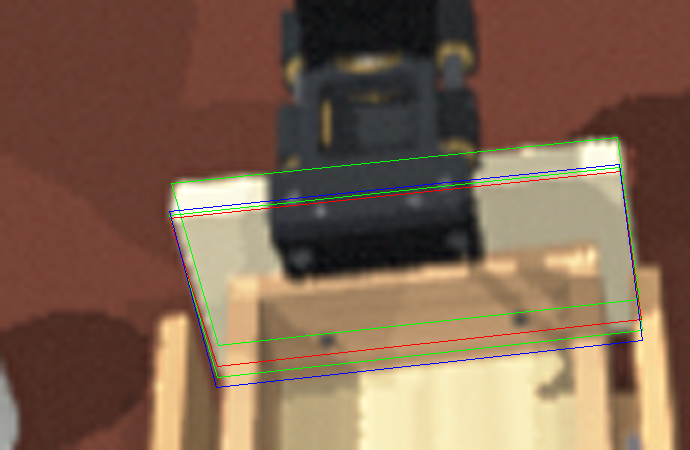

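The panel's lower right edge follows the upright outline (0 rad), so it is square, level and centred. I'll hold it now.

play_rows --steps '[{"angular": [0,0,0],"travel": [0,0,0],"hand": 0},{"angular": [0,0,0],"travel": [0,0,0],"hand": 0},{"angular": [0,0,0],"travel": [0,0,0],"hand": 0},{"angular": [0,0,0],"travel": [0,0,0],"hand": 0},{"angular": [0,0,0],"travel": [0,0,0],"hand": 0},{"angular": [0,0,0],"travel": [0,0,0],"hand": 0},{"angular": [0,0,0],"travel": [0,0,0],"hand": 0},{"angular": [0,0,0],"travel": [0,0,0],"hand": 0},{"angular": [0,0,0],"travel": [0,0,0],"hand": 0},{"angular": [0,0,0],"travel": [0,0,0],"hand": 0},{"angular": [0,0,0],"travel": [0,0,0],"hand": 0},{"angular": [0,0,0],"travel": [0,0,0],"hand": 0}]'

```text
time_s: 14.48
eef_pos: [574.1, -231.9, 85.7]
orientation: [-2.421, -1.998, 0.002]
ft_force: [-7.7, 1.6, 1.9]
finger_gap: 0.204
gripper_force: 55.0
```

play_rows --steps '[{"angular": [0,0,0],"travel": [0,0,0],"hand": 0},{"angular": [0,0,0],"travel": [0,0,0],"hand": 0},{"angular": [0,0,0],"travel": [0,0,0],"hand": 0},{"angular": [0,0,0],"travel": [0,0,0],"hand": 0},{"angular": [0,0,0],"travel": [0,0,0],"hand": 0},{"angular": [0,0,0],"travel": [0,0,0],"hand": 0},{"angular": [0,0,0],"travel": [0,0,0],"hand": 0},{"angular": [0,0,0],"travel": [0,0,0],"hand": 0},{"angular": [0,0,0],"travel": [0,0,0],"hand": 0},{"angular": [0,0,0],"travel": [0,0,0],"hand": 0},{"angular": [0,0,0],"travel": [0,0,0],"hand": 0},{"angular": [0,0,0],"travel": [0,0,0],"hand": 0}]'

```text
time_s: 15.98
eef_pos: [574.0, -231.9, 85.7]
orientation: [-2.421, -1.998, 0.002]
ft_force: [-7.4, 2.0, 2.5]
finger_gap: 0.205
gripper_force: 55.0
```

```bash
python3 st.py
```

```text
t 16.225 P [ 574.  -231.9   85.7] F [-7.81  2.06  1.78] push 8.056869230878922 prog 12.14330461997804 o [-2.421e+00 -1.998e+00  2.000e-03] gap 0.20134727524301335
```

Steady at about 8 N and settled for more than three seconds.

```bash
python3 -c "
from plant import finish_job;print(finish_job())"
```

```text
the job is handed in; nothing more can be done
None
```

The job is handed in with the wider front still gripped, centred and upright on the drawer box, knob out, and pushed back at a steady 8 N or so for over three seconds; the narrower front, jar and mug were not touched, and the hand-in call gave no verdict.

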